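Lock the red planing stop down

ROBOT

A 6-joint arm with a two-finger parallel gripper is mounted at the origin on a cart in front of the work surface, level with it; the furniture and walls round the work are solid. World frame = base frame: x ahead of the robot, y to its left, z up, the work surface at z = 0. Lengths are in m, angles in rad, forces in N, time in s.
With the tool pointing down it reaches from about 0.375 to 0.9 m from the base axis. Payload 3.1 kg.
Tool frame: the origin (TCP) lies on the mounting face of the last link; the fingertips stand finger_overhang ahead of it and the grasp point (between the pads) lies 164 mm ahead of it (finger_overhang is the distance from the TCP to the fingertips, in m); z points along the fingers, y is the direction in which the jaws open and shut (so a half turn about z gives the same grasp; the last joint's range is limited). The gripper opens to 87 mm and grips with 3 to 60 N. Pads are 19 mm wide; open, the fingers measure 117 mm over their backs; the gripper's body (75 mm by 190 mm) begins 51 mm behind the grasp point.
Start: joints at [0.948, 0.527, 1.433, -0, 1.181, -0.178], TCP at [0.269, 0.564, 0.405] pointing down, gripper open.
Joint ranges: [-3.08, 3.08], [-0.75, 2.2], [0.22, 2.44], [-1.43, 4.57], [0, 2.65], [-2.85, 2.85]. Speed limits (rad/s): [2.79, 2.79, 3.14, 3.14, 3.14, 3.14].

INTERFACE

Orientations are given as a 3x3 rotation matrix whose columns are the frame's x, y, z axes.
In Python, from plant import * gives the robot as it stands.
- The arm moves only by the tool arm_command, never from a script. Its argument "rows" is a list of rows, each an object with "offset": the shift along the world's x, y, z in units of 30 mm (1.0 is 30 mm), a list of three; "turn": the turn about the world's z in units of 5 degrees (1.0 is 5 degrees); "claw": the closure, from 0 (fully open) to 1 (shut). A call has 1 to 20 rows; each row shifts and turns the commanded pose from where the row before left it; what a row does not reach is not made up. A row lasts 1/8 s, in which the tool goes at most 62.5 mm and 10.7 degrees, less where a joint would pass 70% of its speed; a pose out of reach is approached as far as the arm can. A call is refused whole if a number of a shift passes 1 or a number of a turn 1, either way. A call with a gripper value outside its range is refused whole. The fingers move at their own pace and stop on an object; "grip_force" is the grip in N (left out, the last holds). Time passes only in rows, so rows that do not move let the fingers close. It gives the time, the measured TCP pose, the force and the opening at its end, in the units of the state.
- get_state(): the state, without advancing time (a new reading comes with each control period).
- grab_frame(name): name is "scene" or "top" or "wrist"; returns the picture (420x560x3 uint8, red, green, blue); there is no depth.
- camera_model(name): a dict with "K" (3x3 intrinsics, pixels), "dist" ([k1, k2, p1, p2, k3] as OpenCV has them; the pictures are not rectified), "T" (4x4, takes a point from camera to world coordinates). Camera axes: x right, y down, z forward; pixel columns grow to the right and rows downward; lengths in m; the calibration is good to about 2 mm. A picture is of the moment at which its call begins: read the wrist's pose just before it. camera_model takes no time and is no camera call; for the wrist camera it gives the pose at the moment of the call.
- job_done(): hands the job in, once; it reports no verdict.
The state is a dict: "time_s": time; "q": joint angles; "dq": joint speeds; "effort": joint torques, N m; "tool_pos": TCP position; "tool_rot": TCP orientation; "contact_force": force on the tool from outside, world axes, zero at the start; "ft_torque": the same for the moment, N m; "grip_width": finger opening in m.
Only numpy, scipy, OpenCV 4.12 (cv2) and the standard library are available. Lean on these libraries where they do the work, as an engineer would, in place of code of your own. Each camera call takes 0.05 s, during which the arm holds its last target.

TASK

A panel is going to be planed, so the stop with the red head must be out of the way: press the red spring head down through the window of its steel plate until its top is well below the plate and, still holding it down, push the edge of the window sideways so that the plate slides fully home over the head and keeps it down when you let go. Leave the stop with the black head alone, without pushing on it.

Things in the scene. Friction and masses are not known exactly. Their poses are not given: they have to be found in the camera images.
- red_stop: Fixed planing stop: green housing with aluminium rails, x -80 to +96 mm, y +-50, 57 high; a red spring head stands up through the window of a sliding steel plate. Origin: under the head's centre, on the bench; z up; +x is the way the plate slides, to the end where bare green channel floor shows. Channel floor z = 36 mm, 82 mm wide between the rails, clear for fingertips up to x = +74 mm.
- red_plunger (a joint): Red head's travel down, m: 0 standing, 0.024 fully in. Head 42 mm (x) by 30 mm (y) at x = y = 0; flat top at z = 62 mm, fully in 38 mm. Spring 2 N at 0, 9 N fully in. Past 0.016 it is below the plate, which can then slide over it; trapped, it rests against the plate at about 0.016. As fingertips slide off it in the window, the plate follows over it, so it cannot rise.
- red_keeper (a joint): Steel plate's travel to +x, m: 0 to 0.006 at the start, 0.052 home at its end stop. Plate underside z = 46 mm, top z = 52 mm. Its window (50 mm in x, 56 mm in y) spans x = -28 to +22 mm plus this reading; push its +x edge with closed fingertips inside the window. The solid ridged part lies on the -x side. Friction about 1.5 N; stays where left; the standing head blocks it.
- black_stop: Fixed planing stop of the same make, sizes and frame as red_stop, but with a black head. To be left alone.

How it is judged:
By the outcome, as a careful person would: the job done as asked, in the order asked, and still so for the second after the job is handed in, with the robot touching nothing.
It also fails if it takes over 29 s, if anything falls off the work surface, if the arm or the gripper's body presses on something with over 40 N, if the wrist force passes 120 N, or if a joint passes its speed limit or range.

## Working session

There is one attempt and no reset: what is moved stays moved. The work goes in short steps, Python scripts to look and compute and a tool call to move; the robot and the scene stay as the last step left them, time stands still between calls to the robot, and variables do not carry over. Pictures are saved under pics/ and viewed, and the job is handed in when it is done.

Besides the shell and the picture viewer there is one more tool, called by a JSON object that holds its "api" and its "payload". arm_command: Moves the arm, as the interface text tells. Its arguments: {"type":"object","properties":{"rows":{"type":"array"},"grip_force":{"type":"number"}},"required":["rows"]}

```bash
ls; mkdir -p pics; python3 - <<'E'
from plant import *
import cv2
try: print(finger_overhang)
except Exception as e: print(e)
s=get_state(); print(s)
for n in ["scene","top"]:
    cv2.imwrite(f"pics/{n}0.png",grab_frame(n)[:,:,::-1]); m=camera_model(n); print(n,m)
E
```

```text
pics
0.1822
{'time_s': 0.0, 'q': array([ 9.47508616e-01,  5.28488770e-01,  1.43393544e+00,  2.54474229e-05,
        1.18138484e+00, -1.78482869e-01]), 'dq': array([ 0.00014556, -0.00106255, -0.00153511, -0.00026256, -0.00026233,
       -0.00232201]), 'effort': array([-1.08033979e-03, -4.40043175e+01, -1.76589578e+01,  6.33393601e-02,
        5.81344077e-02, -1.65278061e-04]), 'tool_pos': array([0.26867843, 0.56391237, 0.40374677]), 'tool_rot': array([[-9.02690214e-01,  4.30289035e-01, -1.31284142e-03],
       [ 4.30290836e-01,  9.02688544e-01, -1.78588914e-03],
       [ 4.16638389e-04, -2.17700828e-03, -9.99997544e-01]]), 'contact_force': array([0.1559306 , 1.27615142, 0.15813896]), 'ft_torque': array([-0.03431474, -0.01285765, -0.03497808]), 'grip_width': 0.08706019621265232}
scene {'K': array([[409.84395118,   0.        , 279.47363049],
       [  0.        , 409.84395118, 210.27380888],
       [  0.        ,   0.        ,   1.        ]]), 'dist': array([-0.12348696,  0.        ,  0.        ,  0.        ,  0.        ]), 'T': array([[ 0.80455124, -0.45267318,  0.38442722,  0.21442615],
       [-0.59362654, -0.63201481,  0.49816143, -0.24780537],
       [ 0.01745938, -0.6290026 , -0.77720711,  0.71540083],
       [ 0.        ,  0.        ,  0.        ,  1.        ]])}
top {'K': array([[447.89725939,   0.        , 278.50452037],
       [  0.        , 447.89725939, 220.2131467 ],
       [  0.        ,   0.        ,   1.        ]]), 'dist': array([-0.02379158,  0.        ,  0.        ,  0.        ,  0.        ]), 'T': array([[-1.63311535e-04, -9.84480382e-01,  1.75494588e-01,
         4.04487750e-01],
       [-9.99614954e-01, -4.70880284e-03, -2.73454169e-02,
         1.88975446e-01],
       [ 2.77473959e-02, -1.75431481e-01, -9.84100542e-01,
         8.95688972e-01],
       [ 0.00000000e+00,  0.00000000e+00,  0.00000000e+00,
         1.00000000e+00]])}
```

View pics/scene0.png

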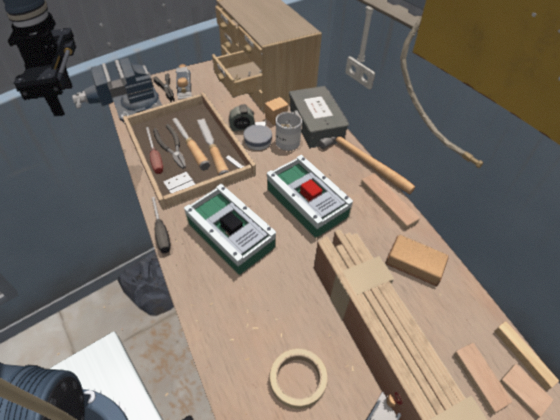

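View pics/top0.png

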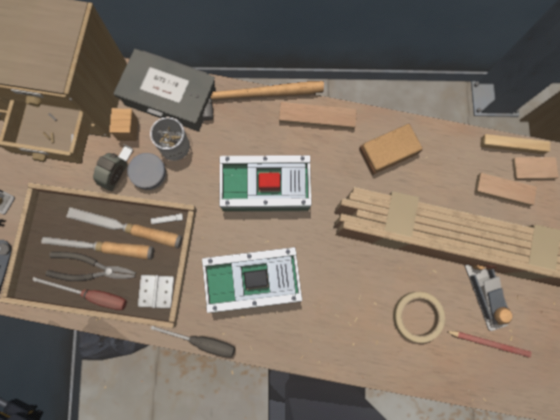

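The red stop is near (268,181) in the top view and the black one near (256,281). The red stop's bare green floor is on the left, so its +x points roughly along world +y. Next I'll enlarge both views.

```bash
python3 - <<'E'
import cv2
a=cv2.imread("pics/top0.png")[145:220,210:320]; cv2.imwrite("pics/topc.png",cv2.resize(a,None,fx=7,fy=7,interpolation=cv2.INTER_CUBIC))
a=cv2.imread("pics/scene0.png")[150:240,258:358]; cv2.imwrite("pics/scenec.png",cv2.resize(a,None,fx=6,fy=6,interpolation=cv2.INTER_CUBIC))
E
```

```text
(no output)
```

View pics/topc.png

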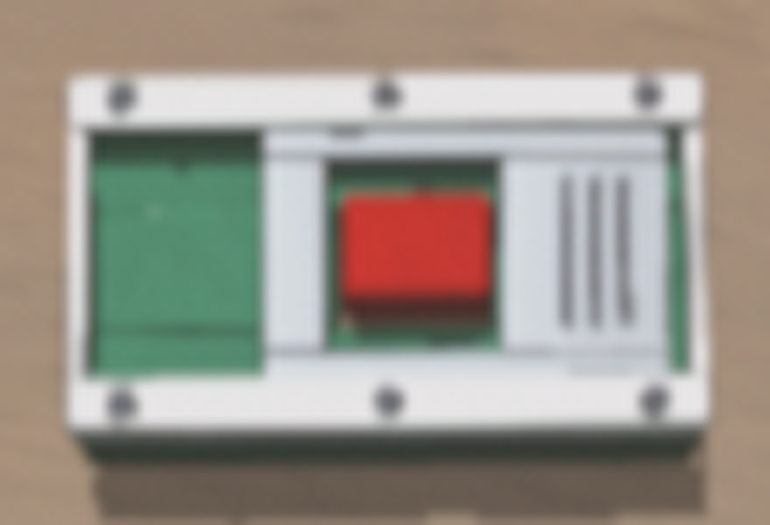

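View pics/scenec.png

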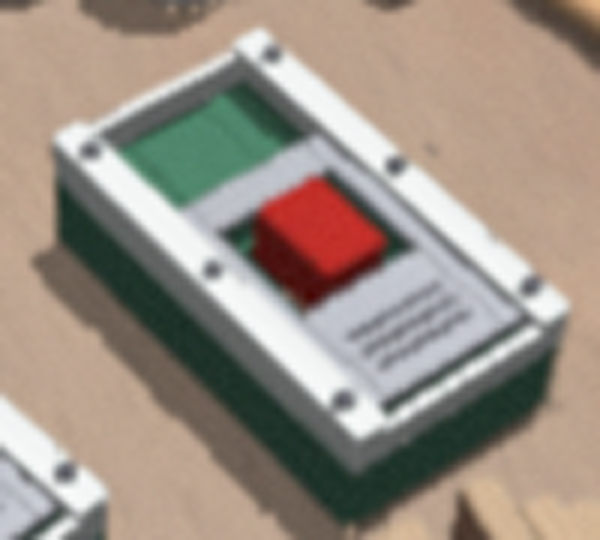

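```bash
cat > h.py <<'E'
from plant import *
import numpy as np, cv2
def ray(m,uv,z):
    p=cv2.undistortPoints(np.array([[uv]],float),m["K"],m["dist"])[0,0]
    d=m["T"][:3,:3]@np.array([p[0],p[1],1]);o=m["T"][:3,3]
    return o+d*(z-o[2])/d[2]
E
python3 - <<'E'
from h import *
from scipy.optimize import least_squares
def fit(pts):
    P=np.array([p[0] for p in pts])*1.;Q=np.array([p[1] for p in pts])*1.
    def r(v):
        c,s=np.cos(v[2]),np.sin(v[2]);return (P@np.array([[c,s],[-s,c]])+v[:2]-Q).ravel()
    f=least_squares(r,[.5,.2,1.57]);return f.x,np.round(1000*f.fun.reshape(-1,2),1)
D={"top":(7,210,145,
 # left=+x ; up = world +x = local -y
 [((68,77),.057,(.096,-.05)),((703,75),.057,(-.08,-.05)),((708,428),.057,(-.08,.05)),((68,428),.057,(.096,.05)),
  ((342,193),.062,(.021,-.015)),((490,193),.062,(-.021,-.015)),((490,297),.062,(-.021,.015)),((342,297),.062,(.021,.015))],
 [((327,255),.052),((500,255),.052)]),
"scene":(6,258,150,
 [((262,28),.057,(.096,-.05)),((570,305),.057,(-.08,-.05)),((360,445),.057,(-.08,.05)),((57,132),.057,(.096,.05)),
  ((320,176),.062,(.021,-.015)),((387,236),.062,(-.021,-.015)),((325,278),.062,(-.021,.015)),((257,215),.062,(.021,.015))],
 [((217,232),.052),((328,172),.052)])}
for n,(k,a,b,pts,w) in D.items():
    m=camera_model(n); g=lambda u,z: ray(m,((u[0]+.5)/k-.5+a,(u[1]+.5)/k-.5+b),z)[:2]
    v,res=fit([(p,g(u,z)) for u,z,p in pts]); print(n,v,np.degrees(v[2]));print(res.tolist())
    c,s=np.cos(v[2]),np.sin(v[2])
    for u,z in w: print("win",(np.array([[c,s],[-s,c]])@(g(u,z)-v[:2])*1000).round(1))
E
```

```text
top [0.63239866 0.18396474 1.5803067 ] 90.54490421582177
[[0.1, -0.6], [-0.4, 0.5], [0.6, -0.4], [-0.1, 0.8], [0.2, 0.6], [0.2, -0.6], [-0.2, -0.9], [-0.4, 0.6]]
win [24.7  0.1]
win [-23.3   0.2]
scene [0.6318585  0.183093   1.57619047] 90.30906144086292
[[0.0, -0.6], [-0.2, -2.0], [0.4, 1.6], [-2.4, -1.2], [0.5, 2.1], [-0.2, -3.0], [0.6, -0.7], [1.3, 3.8]]
win [26.  27.2]
win [ 25.6 -24.9]
```

Both cameras agree: the red stop is at (0.632, 0.1836) with a yaw of about 90.4°. The window edge sits at local x of about 25 mm, so the plate reading is about 3 mm. I'll move above local x = 11 mm with the jaws shut across the stop.

{"api": "arm_command", "payload": {"rows": [{"offset": [0.93, -0.95, 0], "turn": -0.985, "claw": 1}, {"offset": [0.93, -0.95, 0], "turn": -0.985, "claw": 1}, {"offset": [0.93, -0.95, 0], "turn": -0.985, "claw": 1}, {"offset": [0.93, -0.95, 0], "turn": -0.985, "claw": 1}, {"offset": [0.93, -0.95, 0], "turn": -0.985, "claw": 1}, {"offset": [0.93, -0.95, 0], "turn": -0.985, "claw": 1}, {"offset": [0.93, -0.95, 0], "turn": -0.985, "claw": 1}, {"offset": [0.93, -0.95, 0], "turn": -0.985, "claw": 1}, {"offset": [0.93, -0.95, 0], "turn": -0.985, "claw": 1}, {"offset": [0.93, -0.95, -0.4], "turn": -0.985, "claw": 1}, {"offset": [0.93, -0.95, -0.6], "turn": -0.985, "claw": 1}, {"offset": [0.93, -0.95, -0.6], "turn": -0.985, "claw": 1}, {"offset": [0.93, -0.95, -0.6], "turn": -0.985, "claw": 1}, {"offset": [0, 0, -0.6], "turn": 0, "claw": 1}, {"offset": [0, 0, 0], "turn": 0, "claw": 1}, {"offset": [0, 0, 0], "turn": 0, "claw": 1}], "grip_force": 20}}

```text
time_s: 2.1
tool_pos: [0.6309, 0.1947, 0.321]
tool_rot: [[-0.01, 1.0, -0.0], [1.0, 0.01, 0.0], [0.0, -0.0, -1.0]]
contact_force: [-0.7, 0.0, 0.9]
grip_width: 0.0007
```

```bash
python3 - <<'E'
from h import *
s=get_state(); print(s["time_s"],s["tool_pos"],s["tool_rot"].round(4).tolist(),s["contact_force"],s["grip_width"])
m=camera_model("wrist")
f=grab_frame("wrist")[:,:,::-1]
cv2.imwrite("pics/w1.png",f)
v=np.array([.6321,.1836,np.radians(90.45)]);c,s_=np.cos(v[2]),np.sin(v[2])
T=np.linalg.inv(m["T"])
P=np.array([[x,y,z] for x,y,z in [(.021,-.015,.062),(-.021,-.015,.062),(-.021,.015,.062),(.021,.015,.062),(.025,-.028,.052),(.025,.028,.052),(-.025,.028,.052),(.096,.05,.057),(.096,-.05,.057),(-.08,.05,.057)]])
W=np.c_[P[:,:2]@np.array([[c,s_],[-s_,c]])+v[:2],P[:,2]]
r,_=cv2.Rodrigues(T[:3,:3]);uv=cv2.projectPoints(W,r,T[:3,3],m["K"],m["dist"])[0][:,0];print(uv.round(0).tolist())
g=f.copy()
for u in uv: 
    if abs(u).max()<2000: cv2.circle(g,tuple(int(round(t)) for t in u),3,(255,0,255),1)
cv2.imwrite("pics/w1o.png",g)
E
```

```text
2.1 [0.63088707 0.19466982 0.32099076] [[-0.0101, 0.9999, -0.0005], [0.9999, 0.0101, 0.0002], [0.0002, -0.0005, -1.0]] [-0.70754859  0.04071084  0.91256407] 0.0007027495989030505
[[299.0, 205.0], [297.0, 252.0], [262.0, 252.0], [262.0, 205.0], [313.0, 197.0], [247.0, 197.0], [248.0, 252.0], [215.0, 108.0], [346.0, 109.0], [226.0, 308.0]]
```

View pics/w1o.png

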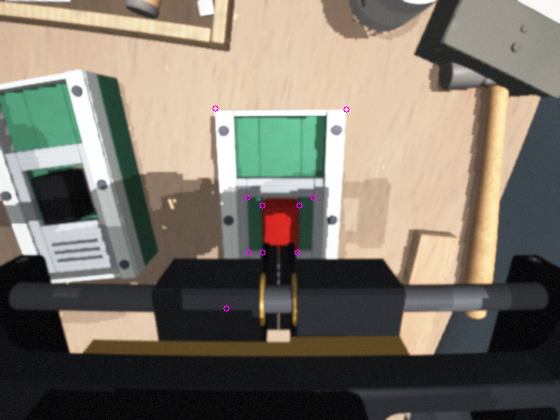

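The wrist overlay matches to within 1–2 px: window edge near row 196, head at rows 200–245. Descending onto the head.

{"api": "arm_command", "payload": {"rows": [{"offset": [0.03, 0, -0.7], "turn": 0, "claw": 1}, {"offset": [0, 0, -0.8], "turn": 0, "claw": 1}, {"offset": [0, 0, -0.7], "turn": 0, "claw": 1}, {"offset": [0, 0, -0.2], "turn": 0, "claw": 1}, {"offset": [0, 0, -0.2], "turn": 0, "claw": 1}, {"offset": [0, 0, -0.2], "turn": 0, "claw": 1}, {"offset": [0, 0, 0], "turn": 0, "claw": 1}]}}

```text
time_s: 3.02
tool_pos: [0.6327, 0.1941, 0.2375]
tool_rot: [[-0.008, 1.0, 0.001], [1.0, 0.008, 0.001], [0.001, 0.001, -1.0]]
contact_force: [-1.1, 1.9, 4.0]
grip_width: 0.0008
```

{"api": "arm_command", "payload": {"rows": [{"offset": [0, 0, -0.2], "turn": 0, "claw": 1}, {"offset": [0, 0, -0.2], "turn": 0, "claw": 1}, {"offset": [0, 0, -0.1], "turn": 0, "claw": 1}, {"offset": [0, 0, 0], "turn": 0, "claw": 1}, {"offset": [0, 0, 0], "turn": 0, "claw": 1}]}}

```text
time_s: 3.65
tool_pos: [0.6328, 0.1941, 0.2229]
tool_rot: [[-0.008, 1.0, 0.002], [1.0, 0.008, 0.001], [0.001, 0.002, -1.0]]
contact_force: [-1.9, 2.0, 6.8]
grip_width: 0.0004
```

```bash
python3 - <<'E'
from h import *
f=grab_frame("scene")[:,:,::-1]
cv2.imwrite("pics/s2.png",cv2.resize(f[130:250,240:380],None,fx=5,fy=5,interpolation=cv2.INTER_CUBIC))
E
```

```text
(no output)
```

View pics/s2.png

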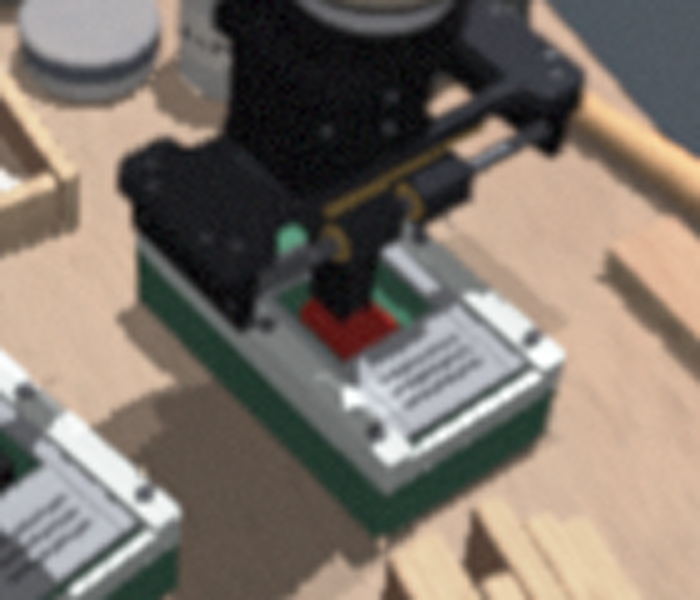

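The head is pressed below the plate, with the fingertips at z of about 40.7 mm. Sliding now.

{"api": "arm_command", "payload": {"rows": [{"offset": [0, 0.15, 0], "turn": 0, "claw": 1}, {"offset": [0, 0.15, 0], "turn": 0, "claw": 1}, {"offset": [0, 0.15, 0], "turn": 0, "claw": 1}, {"offset": [0, 0.15, 0], "turn": 0, "claw": 1}, {"offset": [0, 0.15, 0], "turn": 0, "claw": 1}, {"offset": [0, 0.15, 0], "turn": 0, "claw": 1}, {"offset": [0, 0.15, 0], "turn": 0, "claw": 1}, {"offset": [0, 0.15, 0], "turn": 0, "claw": 1}, {"offset": [0, 0.15, 0], "turn": 0, "claw": 1}, {"offset": [0, 0.15, 0], "turn": 0, "claw": 1}, {"offset": [0, 0, 0], "turn": 0, "claw": 1}]}}

```text
time_s: 5.08
tool_pos: [0.633, 0.2381, 0.2219]
tool_rot: [[-0.009, 1.0, 0.001], [1.0, 0.009, -0.001], [-0.001, 0.001, -1.0]]
contact_force: [1.0, -4.6, 2.5]
grip_width: 0.0005
```

{"api": "arm_command", "payload": {"rows": [{"offset": [0, 0.12, 0], "turn": 0, "claw": 1}, {"offset": [0, 0.12, 0], "turn": 0, "claw": 1}, {"offset": [0, 0.08, 0], "turn": 0, "claw": 1}, {"offset": [0, 0, 0], "turn": 0, "claw": 1}, {"offset": [0, 0, 0], "turn": 0, "claw": 1}]}}

```text
time_s: 5.7
tool_pos: [0.633, 0.2471, 0.2219]
tool_rot: [[-0.009, 1.0, 0.001], [1.0, 0.009, -0.002], [-0.002, 0.001, -1.0]]
contact_force: [1.3, -6.4, 4.1]
grip_width: 0.0006
```

{"api": "arm_command", "payload": {"rows": [{"offset": [0, 0.07, 0], "turn": 0, "claw": 1}, {"offset": [0, 0, 0], "turn": 0, "claw": 1}, {"offset": [0, 0, 0], "turn": 0, "claw": 1}]}}

```text
time_s: 6.08
tool_pos: [0.6331, 0.2478, 0.2219]
tool_rot: [[-0.01, 1.0, 0.0], [1.0, 0.01, -0.005], [-0.005, 0.0, -1.0]]
contact_force: [1.6, -12.5, 5.1]
grip_width: 0.0002
```

{"api": "arm_command", "payload": {"rows": [{"offset": [0, 0.06, 0], "turn": 0, "claw": 1}, {"offset": [0, 0, 0], "turn": 0, "claw": 1}]}}

```text
time_s: 6.32
tool_pos: [0.6332, 0.2484, 0.2219]
tool_rot: [[-0.01, 1.0, -0.0], [1.0, 0.01, -0.008], [-0.008, -0.001, -1.0]]
contact_force: [1.0, -16.4, 5.3]
grip_width: 0.0005
```

It's hard against the end stop: the force rises with almost no further motion. Backing off the edge, then lifting straight up and moving clear.

{"api": "arm_command", "payload": {"rows": [{"offset": [0, -0.15, 0], "turn": 0, "claw": 1}, {"offset": [0, -0.2, 0], "turn": 0, "claw": 1}, {"offset": [0, 0, 0], "turn": 0, "claw": 1}, {"offset": [0, 0, 0.3], "turn": 0, "claw": 1}, {"offset": [0, 0, 0.6], "turn": 0, "claw": 1}, {"offset": [0, 0, 0.9], "turn": 0, "claw": 1}, {"offset": [0, 0, 0.9], "turn": 0, "claw": 1}, {"offset": [0, 0, 0.9], "turn": 0, "claw": 1}, {"offset": [0, 0, 0.9], "turn": 0, "claw": 1}, {"offset": [-0.9, 0, 0.9], "turn": 0, "claw": 1}, {"offset": [-0.9, 0, 0], "turn": 0, "claw": 1}, {"offset": [-0.9, 0, 0], "turn": 0, "claw": 1}, {"offset": [-0.9, 0, 0], "turn": 0, "claw": 1}, {"offset": [-0.9, 0, 0], "turn": 0, "claw": 1}, {"offset": [0, 0, 0], "turn": 0, "claw": 1}, {"offset": [0, 0, 0], "turn": 0, "claw": 1}]}}

```text
time_s: 8.32
tool_pos: [0.4985, 0.242, 0.385]
tool_rot: [[-0.009, 1.0, 0.004], [1.0, 0.009, 0.001], [0.001, 0.004, -1.0]]
contact_force: [-0.3, -0.9, 0.1]
grip_width: 0.0005
```

```bash
python3 - <<'E'
from h import *
a=grab_frame("scene")[130:250,240:380,::-1]
cv2.imwrite("pics/s3.png",cv2.resize(a,None,fx=5,fy=5,interpolation=cv2.INTER_CUBIC))
a=grab_frame("top")[130:330,190:340,::-1]
cv2.imwrite("pics/t3.png",cv2.resize(a,None,fx=3,fy=3,interpolation=cv2.INTER_CUBIC))
s=get_state();print(s["time_s"],s["contact_force"])
E
```

```text
8.425 [ 0.74422273 -0.38016248 -0.4883964 ]
```

View pics/s3.png

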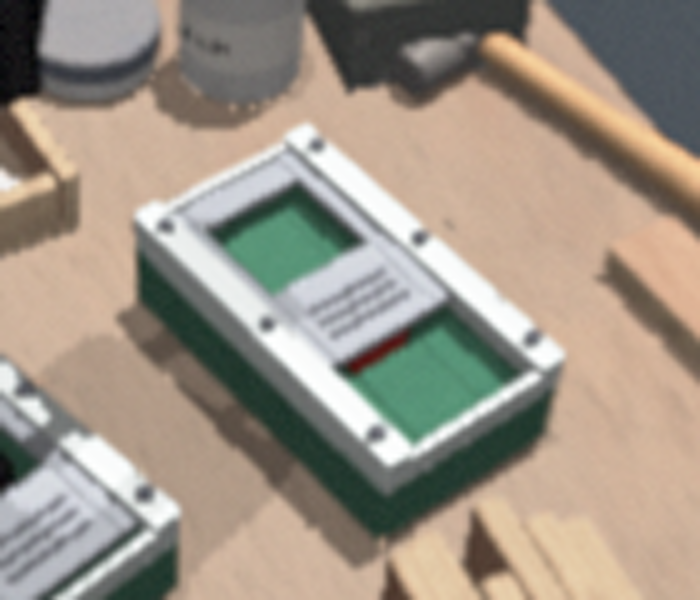

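View pics/t3.png

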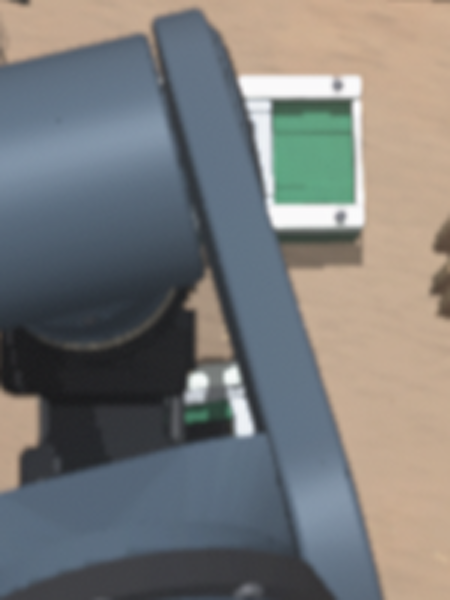

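The plate is over the head, and red shows only under its trailing edge, near (375,352). The gripper is clear. Next, a quick numeric check of the window edge, using corners (208,232) and (297,182).

```bash
python3 - <<'E'
from h import *
m=camera_model("scene");c,s=np.cos(1.578),np.sin(1.578)
for u in [(208,232),(297,182),(362,240),(272,294)]:
    p=ray(m,((u[0]+.5)/5-.5+240,(u[1]+.5)/5-.5+130),.052)[:2]
    print((np.array([[c,s],[-s,c]])@(p-[.6319,.1831])*1000).round(1))
print(job_done(),get_state()["time_s"])
E
```

```text
[71.6 27.1]
[ 73. -25.]
[ 27.4 -25.7]
[25.4 27. ]
the job is handed in; nothing more can be done
the job is handed in; nothing more can be done
```

The red head is held down under its plate, the plate is home against its end stop, and the job is handed in. I pressed the head about 21 mm down through the window with closed fingertips. While holding it down, I pushed the window's +x edge about 54 mm until the sideways force rose to about 16 N with almost no further movement. I then backed off, lifted and moved the arm clear; the clock read about 8.4 s just before hand-in.

**Last checks:**
- **Head:** the scene picture shows it covered, with only a thin red strip visible under the plate's rear edge.
- **Plate position:** the window measured about x = 26 to 72 mm, against 24 to 74 mm when fully home. Each edge is about 2 mm off, in opposite directions, so this is picture blur and calibration error. The hard stop agrees with the plate being home.
- **Arm:** the contact force was back to about zero, with the gripper touching nothing.
- **Black stop:** no planned move touched it. The last pictures show it only in part, so I did not check it fully afterwards.

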